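# Lay the carton down on the green mat

## Robot

A 6-joint arm with a two-finger parallel gripper is mounted at the origin on a cart in front of the work surface, level with it; the furniture and walls round the work are solid. World frame = base frame: x ahead of the robot, y to its left, z up, the work surface at z = 0. Lengths are in m, angles in degrees, forces in N, time in s.
With the tool pointing down it reaches from about 0.325 to 0.85 m from the base axis. Payload 15.5 kg.
Tool frame: the origin (TCP) lies midway between the tips of the shut fingers; the grasp point (between the pads) lies 19 mm behind it; z points along the fingers, y is the line along which they close (so a half turn about z gives the same grasp; the last joint's range is limited). The gripper opens to 91 mm and grips with 3 to 60 N. Pads are 32 mm wide; open, the fingers measure 118 mm over their backs; the gripper's body (76 mm by 178 mm) begins 60 mm behind the grasp point.
Start: joints at [65.403, 28.281, 77.091, -0, 74.628, -5.472], TCP at [0.205, 0.591, 0.214] pointing down, gripper open.
Joint ranges: [-166.48, 166.48], [-47.26, 123.95], [12.59, 153.08], [-70.14, 250.14], [6.76, 159.57], [-176.63, 176.63]. Speed limits (degrees/s): [108.29, 108.29, 147.25, 172.46, 172.46, 172.46].

## Interface

Orientations are given as a 3x3 rotation matrix whose columns are the frame's x, y, z axes.
In Python, from bench import ctrl gives the robot as it stands. The module is installed in compiled form; this text tells all that it offers. Calls block until the motion is done:
- ctrl.goto(position, orientation): joint-space move of the TCP to a pose.
- ctrl.move_l(position, vel=0.15, ori=None, contact_N=None): straight line of the TCP; ori=None keeps the orientation; vel is the mean speed in m/s. With contact_N (N) it stops when the force on the tool has changed by that much, and returns True; else False.
- ctrl.movej(angles): joint-space move.
- ctrl.command_gripper(opening): opening from 0.0 (shut) to 1.0 (fully open); the grip force is fixed at half the most; returns when the fingers have stopped.
- ctrl.sleep(seconds).
- ctrl.ik(position, orientation): joint angles nearest the present ones, or None.
- ctrl.read_camera(name): name is "scene" or "top"; returns the picture (400x640x3 uint8, blue, green, red); there is no depth.
- ctrl.camera_params(name): a dict with "fx", "fy", "cx", "cy" (pixels), "D" ([k1, k2, p1, p2, k3] as OpenCV has them; the pictures are not rectified), "pose" (4x4, takes a point from camera to world coordinates). Camera axes: x right, y up, looking along -z (the intrinsics and any distortion apply to the point x, -y, -z); pixel columns grow to the right and rows downward; lengths in m; the calibration is good to about 2 mm. A picture is of the moment at which its call begins. camera_params takes no time and is no camera call.
A pose or a line that the arm cannot do raises ctrl.MotionError and nothing moves.
- ctrl.sign_off(): hands the job in; it is judged then, once.
Readings, each from a call of its own:
- ctrl.current_t(): time.
- ctrl.current_q(): joint angles.
- ctrl.current_dq(): joint speeds.
- ctrl.current_effort(): joint torques, N m.
- ctrl.current_tool_pos(): TCP position.
- ctrl.current_eef_rot(): TCP orientation.
- ctrl.current_contact_force(): force on the tool from outside, world axes, zero at the start.
- ctrl.current_wrist_torque(): the same for the moment, N m.
- ctrl.current_grip_width(): opening from 0.0 (shut) to 1.0 (fully open).
- ctrl.current_grasp_force(): force on a finger pad.
Only numpy, scipy, OpenCV 4.12 (cv2) and the standard library are available. Lean on these libraries where they do the work, as an engineer would, in place of code of your own. Each camera call takes 0.05 s, during which the arm holds its last target. There are 200 camera calls.

## Task

Before the machine's covers come off, the small light-blue carton that stands between the two mats must lie where it cannot be knocked over. Push it over with the fingertips so that it topples towards the green mat, then push it along until the whole of it lies on the green mat, lengthways. Only push it, do not pick it up, and leave all the other things where they are.

Things in the scene. Friction and masses are not known exactly. Their poses are not given: they have to be found in the camera images.
- carton: light-blue closed carton with pictures of oranges, standing upright between the mats: 42 mm (its x) by 52 mm (y) by 129 mm tall (z), 70 to 145 g, rigid; origin at the middle of its underside, z along its height. At the start its +x or -x face looks to either mat. It tips about its lower edge rather than slides when pushed near the top; past about 18 degrees it falls by itself
- carton_mid (a point): centre of the carton, 64.5 mm along its z axis from its origin; axes as the carton's
- mat_green: green rubber mat lying flat, fixed to the worktop, 180 mm long (its x axis), 100 mm wide (y), 2 mm thick, corners rounded; origin at the middle of its underside. The green and the orange mat lie one on each side of the carton, in line with the direction of the carton's x axis; which is on which side varies, and the near edge of each is 25 to 45 mm from the carton
- mat_orange: orange rubber mat lying flat, fixed to the worktop, 180 mm long (its x axis), 100 mm wide (y), 2 mm thick, corners rounded; origin at the middle of its underside. The green and the orange mat lie one on each side of the carton, in line with the direction of the carton's x axis; which is on which side varies, and the near edge of each is 25 to 45 mm from the carton
- tape_roll: black roll of tape lying flat, 58 mm across, 19 mm high, beyond the outer end of one mat; leave it; origin under its centre
- valve: small solenoid valve, black coil on a brass body, 46 x 48 x 58 mm high, beyond the outer end of the other mat; leave it; origin under its middle
- tall_carton: another light-blue carton, slimmer and taller, 36 x 51 x 151 mm high, standing further back between the two coffee machines; leave it; origin at the middle of its underside
- cup: white espresso cup with a handle, 62 x 83 x 50 mm high, standing further back on the right, beside the crate; leave it; origin under its middle

How it is judged:
By the outcome, as a careful person would: the job done as asked, in the order asked, and still so for the second after the job is handed in, with the robot touching nothing.
It also fails if it takes over 48 s, if anything falls off the work surface, if the arm or the gripper's body presses on something with over 40 N, if the wrist force passes 120 N, or if a joint passes its speed limit or range.

## Working session

There is one attempt and no reset: what is moved stays moved. The work goes in short steps, each a Python script; the robot and the scene stay as the last script left them, time stands still between calls to the robot, and variables do not carry over. Pictures are saved under pics/ and viewed, at most 10 in all, crops included, and the job is handed in when it is done.

```bash
mkdir -p pics; cat > h.py <<'E'
import numpy as np, cv2
from bench import ctrl
def cam(n):
    p=ctrl.camera_params(n); K=np.array([[p['fx'],0,p['cx']],[0,p['fy'],p['cy']],[0,0,1.]])
    return K,np.array(p['D'],float),np.array(p['pose'])
def toplane(n,px,z):
    K,D,T=cam(n); u=cv2.undistortPoints(np.array(px,float).reshape(-1,1,2),K,D).reshape(-1,2)
    d=np.c_[u[:,0],-u[:,1],-np.ones(len(u))]@T[:3,:3].T
    o=T[:3,3]; return o+d*((z-o[2])/d[:,2])[:,None]
def project(n,P):
    K,D,T=cam(n); c=(np.atleast_2d(P)-T[:3,3])@T[:3,:3]
    c=c*[1,-1,-1]; return cv2.projectPoints(c,np.zeros(3),np.zeros(3),K,D)[0].reshape(-1,2)
def snap(n,f):
    im=ctrl.read_camera(n); cv2.imwrite('pics/'+f,im); return im
def rect(n,mask,z):
    c=max(cv2.findContours(mask,cv2.RETR_EXTERNAL,cv2.CHAIN_APPROX_NONE)[0],key=cv2.contourArea)
    P=toplane(n,c.reshape(-1,2),z)[:,:2]
    return P, cv2.minAreaRect((P*1000).astype(np.float32))
E
python3 - <<'E'
from h import *
for n in('scene','top'):
    snap(n,n+'0.png'); K,D,T=cam(n); print(n,K[0,0],D,T.round(3).tolist())
print(ctrl.current_t())
E
```

```text
scene 497.96801489448495 [-0.1088254  0.         0.         0.         0.       ] [[-0.87, 0.339, -0.358, 0.097], [-0.493, -0.621, 0.61, 0.928], [-0.015, 0.707, 0.707, 1.039], [0.0, 0.0, 0.0, 1.0]]
top 371.1238543555353 [0.0253044 0.        0.        0.        0.       ] [[0.013, 0.98, -0.198, 0.385], [-1.0, 0.014, 0.005, 0.132], [0.007, 0.198, 0.98, 1.03], [0.0, 0.0, 0.0, 1.0]]
0.1
```

View pics/scene0.png

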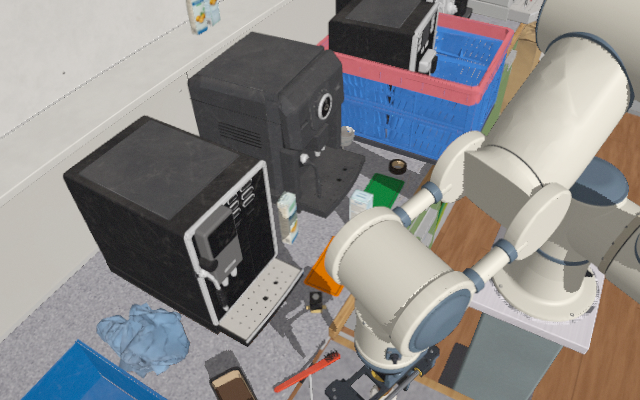

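View pics/top0.png

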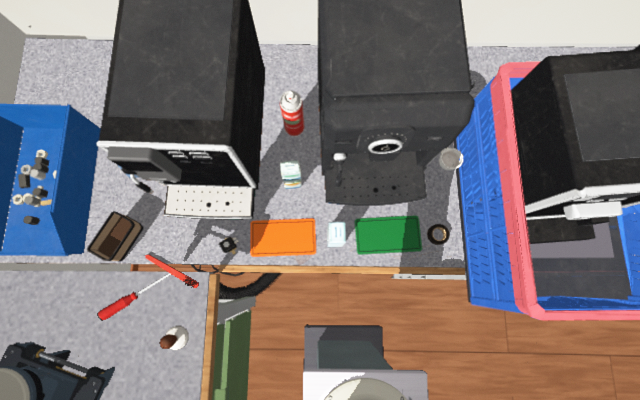

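The top view shows the green mat at (388,235), carton (337,235), orange mat (283,237), tape (439,234), valve (227,243), tall carton (290,174) and cup (451,158). In the scene view the carton top is at about (362,200). The fall direction is therefore towards -y.

```bash
python3 - <<'E'
from h import *
im=cv2.imread('pics/top0.png'); hsv=cv2.cvtColor(im,cv2.COLOR_BGR2HSV)
def box(m,x0,x1,y0,y1):
    o=np.zeros_like(m); o[y0:y1,x0:x1]=m[y0:y1,x0:x1]; return o
g=box(cv2.inRange(hsv,(50,100,30),(80,255,255)),345,430,205,265)
o=box(cv2.inRange(hsv,(5,150,120),(22,255,255)),240,325,205,262)
for nm,m in(('green',g),('orange',o)):
    P,r=rect('top',m,.002); print(nm,r,P.min(0),P.max(0))
# carton top face
c=box(cv2.inRange(hsv,(80,15,150),(110,160,255)),320,355,210,255)
P,r=rect('top',c,.129); print('cartontop',r, cv2.boundingRect(c))
print(P.min(0),P.max(0))
for nm,px,z in(('tape',(439,234),.019),('valve',(227,243),.05),('tall',(290,168),.151),('cup',(451,157),.05)): print(nm,toplane('top',[px],z).round(3))
print(ctrl.current_eef_rot().round(3) if hasattr(ctrl.current_eef_rot(),'round') else ctrl.current_eef_rot())
R=np.array([[1,0,0],[0,-1,0],[0,0,-1.]])
for RR in(R,R*[[-1],[-1],[1]]):
  for p in((.35,.2,.2),(.35,.2,.02),(.35,.05,.02)): print(ctrl.ik(p,RR))
a=im[200:270,200:460]; cv2.imwrite('pics/crop.png',cv2.resize(a,None,fx=3,fy=3,interpolation=cv2.INTER_CUBIC))
E
```

```text
green ((505.5729064941406, -67.18444061279297), (99.06733703613281, 178.07470703125), 3.8745391368865967) [ 0.45265882 -0.15854165] [0.55801029 0.02314934]
orange ((494.3249206542969, 224.07452392578125), (99.85086059570312, 180.00808715820312), 2.8562510013580322) [0.44079956 0.13370248] [0.54823341 0.31340897]
cartontop ((494.5668029785156, 81.55096435546875), (48.93593215942383, 41.615806579589844), 0.7934930324554443) (327, 222, 19, 25)
[0.47037963 0.06101546] [0.51928771 0.10266149]
tape [[ 0.506 -0.204  0.019]]
valve [[0.471 0.365 0.05 ]]
tall [[0.648 0.198 0.151]]
cup [[ 0.716 -0.238  0.05 ]]
[[-0.945  0.328 -0.   ]
 [ 0.328  0.945 -0.001]
 [ 0.    -0.001 -1.   ]]
[ 2.12425644e+01  1.14926011e+01  1.07362615e+02 -2.54444375e-14
  6.11447840e+01  1.11242564e+02]
[ 2.12425644e+01  3.15287033e+01  1.18981814e+02 -2.54444375e-14
  2.94894824e+01  1.11242564e+02]
[-1.57483131e+00  3.02906481e+01  1.25876831e+02 -2.54444375e-14
  2.38325210e+01  8.84251687e+01]
[ 2.12425644e+01  1.14926011e+01  1.07362615e+02 -2.54444375e-14
  6.11447840e+01 -6.87574356e+01]
[ 2.12425644e+01  3.15287033e+01  1.18981814e+02 -2.54444375e-14
  2.94894824e+01 -6.87574356e+01]
[-1.57483131e+00  3.02906481e+01  1.25876831e+02 -2.54444375e-14
  2.38325210e+01 -9.15748313e+01]
```

View pics/crop.png

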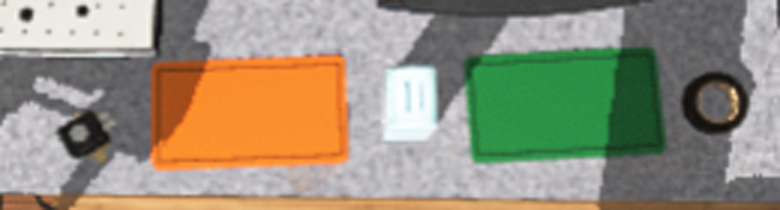

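The crop confirms a standing carton: its top face has y 0.061–0.103 and a back edge at x≈0.519, so its centre is about (0.495, 0.082). Gaps to the mats are about 39 and 31 mm, which fits. Now I'll topple it.

```bash
cat >> h.py <<'E'
def Rz(deg):  # tool down, tool y = +world y turned by deg
    a=np.radians(deg); c,s=np.cos(a),np.sin(a)
    return np.array([[c,-s,0],[s,c,0],[0,0,1]])@np.diag([-1.,1,-1])
E
python3 - <<'E'
from h import *
R=Rz(3); u=np.array([np.sin(np.radians(3)),-np.cos(np.radians(3)),0])
ctrl.command_gripper(0.0)
ctrl.goto((.34,.40,.26),R)
ctrl.goto((.494,.150,.26),R)
s=np.array([.494,.150,.105])
ctrl.move_l(s,vel=.15)
hit=ctrl.move_l(s+u*.06,vel=.04,contact_N=1.0)
p=np.array(ctrl.current_tool_pos()); print(hit,p,ctrl.current_contact_force())
if hit:
    ctrl.move_l(p+u*.042,vel=.06)
    print(ctrl.current_contact_force()); ctrl.sleep(.6)
    ctrl.move_l(p-u*.012,vel=.15)
print(ctrl.current_t(),ctrl.current_tool_pos())
snap('top','top1.png'); im=cv2.imread('pics/top1.png')
cv2.imwrite('pics/crop1.png',cv2.resize(im[180:280,200:460],None,fx=3,fy=3,interpolation=cv2.INTER_CUBIC))
E
```

```text
False [0.49714063 0.09024036 0.10499724] [-0.36371294 -0.00313451 -0.64638485]
6.3667 [0.49714063 0.09024036 0.10499724]
```

View pics/crop1.png

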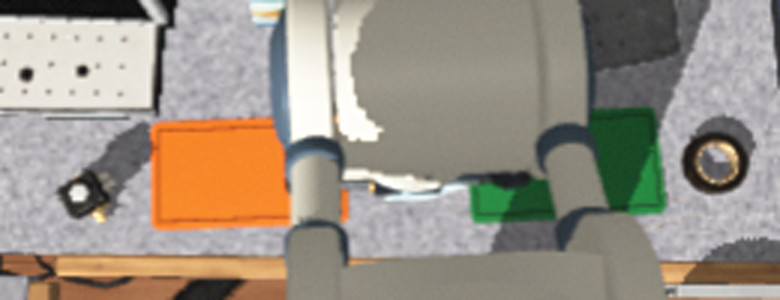

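The arm hides the carton. Tipping takes only about 0.2 N, under my contact threshold, so the fingers are probably already leaning on it. I'll continue the push a little and back off to look.

```bash
python3 - <<'E'
from h import *
u=np.array([np.sin(np.radians(3)),-np.cos(np.radians(3)),0])
p=np.array(ctrl.current_tool_pos())
ctrl.move_l(p+u*.022,vel=.05); ctrl.sleep(.5)
ctrl.move_l(p-u*.05,vel=.15)
ctrl.goto((.46,.25,.25),Rz(3))
print(ctrl.current_t(),ctrl.current_tool_pos())
im=snap('top','top2.png')
s=snap('scene','scene2.png')
a=cv2.resize(im[190:270,200:460],None,fx=2.4,fy=2.4,interpolation=cv2.INTER_CUBIC)
b=cv2.resize(s[130:270,260:500],(624,364),interpolation=cv2.INTER_CUBIC)
cv2.imwrite('pics/c2.png',np.vstack([a,b]))
E
```

```text
8.9 [0.45989119 0.24888605 0.24893101]
```

View pics/c2.png

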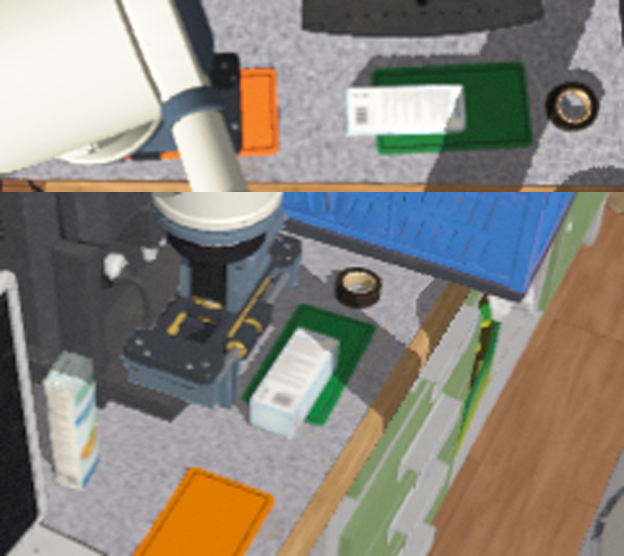

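The carton lies on its side with about a quarter of it off the near end of the mat, at crop x 347–465. In full pixels that is about (345–394, 226–246). Next I'll measure it and push.

```bash
python3 - <<'E'
from h import *
im=cv2.imread('pics/top2.png'); hsv=cv2.cvtColor(im,cv2.COLOR_BGR2HSV)
m=np.zeros(im.shape[:2],np.uint8); roi=(slice(215,255),slice(335,405))
t=cv2.inRange(hsv,(0,0,110),(179,75,255)); 
g=im.astype(int); w=((g.min(2)>150)|((g.min(2)>95)&(g.max(2)-g.min(2)<60)))
for thr in(165,190):
    m[:]=0; m[roi]=(g.min(2)>thr)[roi]*255
    m2=cv2.morphologyEx(m,cv2.MORPH_OPEN,np.ones((3,3)))
    P,r=rect('top',m2,.043); print(thr,r,P.min(0),P.max(0),cv2.boundingRect(m2))
q=np.array([(344.8,226.3),(394,225.6),(345.5,244.5),(393.5,243.5)])
print(toplane('top',q,.043).round(4))
E
```

```text
165 ((499.1715087890625, 5.945648193359375), (104.4542236328125, 150.05979919433594), 0.1935834437608719) [ 0.4467447 -0.0690041] [0.55126322 0.08115032] (335, 215, 57, 40)
190 ((496.29864501953125, -6.728172302246094), (52.000465393066406, 127.40567016601562), 3.279956340789795) [ 0.46790904 -0.0690041 ] [0.52302104 0.05697112] (344, 226, 48, 21)
[[ 0.5205  0.0548  0.043 ]
 [ 0.5242 -0.0771  0.043 ]
 [ 0.4719  0.053   0.043 ]
 [ 0.4763 -0.0744  0.043 ]]
```

```bash
python3 - <<'E'
from h import *
R=Rz(3.5); a=np.radians(3.5); u=np.array([np.sin(a),-np.cos(a),0])
s=np.array([.4915,.105,.024])
ctrl.goto(s+[0,0,.12],R); ctrl.move_l(s,vel=.15)
ctrl.move_l(s+u*.094,vel=.05)
print(ctrl.current_tool_pos(),ctrl.current_contact_force())
ctrl.move_l(s+u*.03,vel=.15); ctrl.move_l(s+u*.03+[0,0,.16],vel=.2)
ctrl.goto((.46,.25,.25),R)
print(ctrl.current_t())
im=snap('top','top3.png'); s=snap('scene','scene3.png')
m=np.zeros(im.shape[:2],np.uint8); roi=(slice(215,255),slice(350,430))
hsv=cv2.cvtColor(im,cv2.COLOR_BGR2HSV)
m[roi]=cv2.inRange(hsv,(0,0,85),(179,90,255))[roi]
x=cv2.resize(im[190:270,200:460],None,fx=2.4,fy=2.4,interpolation=cv2.INTER_CUBIC)
b=cv2.resize(s[130:270,260:500],(624,364),interpolation=cv2.INTER_CUBIC)
cv2.imwrite('pics/c3.png',np.vstack([x,b]))
E
```

```text
[0.49719931 0.01133548 0.02397563] [-0.02316049 -0.52393863  0.11225676]
15.05
```

View pics/c3.png

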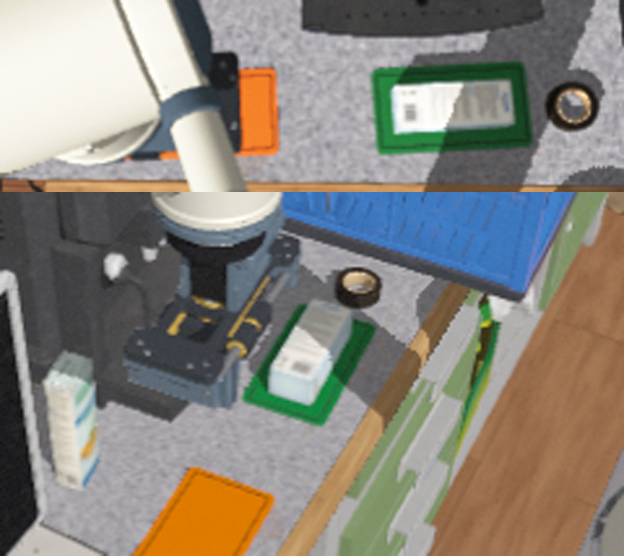

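The carton lies lengthways fully on the green mat: in the top crop it spans x 391–515 inside the mat's 374–530, with green showing all round. The tape, tall carton and orange mat look unmoved.

```bash
python3 -c "
from bench import ctrl
print(ctrl.sign_off(),ctrl.current_t())"
```

```text
the job is handed in; nothing more can be done
the job is handed in; nothing more can be done
```

I toppled the carton towards the green mat and pushed it fully onto the mat, lengthways. The last pictures, at about 15 s on the robot's clock, show green all round it and no sign of anything else moved (the valve and cup were out of view), and the job is handed in.

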